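# Close the loaded incubator and hold its access panel home

## Task

The dish is loaded, so close up the small bench incubator: swing its open access panel down, turn the winged quarter-turn fastener until it lines up with the index lines on the panel so that its blade can drop through the slot beneath, and press the panel fully home, flush against its frame. Two sprung pins push the panel back up and the fastener must stay lined up, not be turned across to lock, so finish while still holding the panel pressed home. Leave the tip rack, the marker and the spare dish beside it undisturbed.

Things in the scene. Friction and masses are not known exactly. Their poses are not given: they have to be found in the camera images.
- incubator: Low white box, 200 mm deep (x) x 190 mm wide (y) x 75 mm high, fixed, open at the top; a glass dish lies inside. Origin: centre of its underside. x points from front (robot's side) to back, where the hinge is; z up. Two sprung pins at x = -70, y = +/-70 mm stand up to 85 mm above the bench and push the panel up through its last 8 mm, with about 3.5 N each when it is home
- panel (a joint): Hinge of the access panel, rad: 0 = fully home, flush on its frame (a stop); positive = open, front edge up, at most 1.1. Stiff (0.4 N m): it stays where it is left; pushing down on the outer face lowers it. With the fastener not lined up, its blade lands on the receptacle plate and stops the panel at about 0.08. Let go when home, it springs up to about 0.03
- fastener (a joint): Angle of the quarter-turn fastener about the panel's outward normal, rad, positive anticlockwise from above. 0 = the wing (and the blade below, parallel to it) points front to back, along the two black index lines on the panel and along the slot; the blade passes within about +/-0.2. Range -0.6 to 1.57 (across). Stiff to turn (0.05 N m), stays where it is left
- fastener_grip (a point): Point on the fastener's axis in its wing, 25 mm above the panel's outer face, 3 mm below the wing's top, 150 mm from the hinge, midway across the panel. x along the wing, y across its flat sides, z out of the panel. Wing 36 mm long, 11 mm thick, 26 mm high, on a flange 34 mm across, 2 mm thick. Blade 24 x 6 mm, its underside 33 mm below the panel's outer face
- panel_hinge (a point): Point on the panel's hinge axis, midway across, 80 mm above the bench, 92 mm behind the incubator's centre. Axes turn with the panel: x from its front edge to the hinge, y along the hinge axis, z out of its outer face, which lies 3 mm above this axis
- panel_edge (a point): Middle of the panel's front (free) edge, on its outer face, 188 mm from the hinge axis
- tip_rack_red: Bystander: red pipette tip rack on a blue base, 82 x 122 x 60 mm, origin centre of its underside; right of the incubator
- marker: Bystander: felt marker lying on the bench, 128 mm long, 14 mm thick, origin centre of its underside
- spare_dish: Bystander: glass dish, 91 mm in diameter, 24 mm high, origin centre of its underside; behind and left of the incubator
- slot (a point): Centre of the slot in the steel receptacle plate inside the box, on the plate's top, 62 mm above the bench, 58 mm in front of the incubator's centre. The slot is 32 mm long front to back (x) and 11 mm wide (y); the plate is fixed. Axes as the incubator's
- panel_face (a point): Middle of the panel's outer (top) face, 95 mm from the hinge. The panel is a flat aluminium plate, 190 mm back to front x 184 mm wide x 6 mm thick, 0.3 kg with its fastener; when home its outer face lies 83 mm above the bench. Pressing it home at the fastener takes 8 to 10 N. Axes as panel_hinge

How it is judged (in metres and radians):
At the end, for the whole second after the job is handed in: The panel is home (hinge below 0.015 rad, under 3 mm at its front edge), the fastener is lined up with the index lines within 0.22 rad, and the fingers are still pressing on the panel or its fastener with more than 3 N (value of joint panel below 0.015 rad and value of joint fastener between -0.22 and 0.22 rad and contact force between the fingers and incubator above 3 N); the arm keeps its last pose, push and grip.
It fails at once if a bystander (tip rack, marker, spare dish) is moved more than 15 mm (distance of any of tip_rack_red, marker, spare_dish from where it was at the start of the episode above 0.015 m).
It also fails if it takes over 48 s, if anything falls off the work surface, if the arm or the gripper's body presses on something with over 40 N, if the wrist force passes 120 N, or if a joint passes its speed limit or range.

## Robot

A 6-joint arm with a two-finger parallel gripper is mounted at the origin on a cart in front of the work surface, level with it; the furniture and walls round the work are solid. World frame = base frame: x ahead of the robot, y to its left, z up, the work surface at z = 0. Lengths are in mm, angles in rad, forces in N, time in s.
With the tool pointing down it reaches from about 300 to 775 mm from the base axis. Payload 14.6 kg.
Tool frame: the origin (TCP) lies between the finger pads; the fingertips stand manip.tip_reach ahead of it and the grasp point (between the pads) lies 5 mm behind it (manip.tip_reach is the distance from the TCP to the fingertips, in mm); z points along the fingers, y is the line along which they close (so a half turn about z gives the same grasp; the last joint's range is limited). The gripper opens to 94 mm and grips with 3 to 60 N. Pads are 16 mm wide; open, the fingers measure 119 mm over their backs; the gripper's body (75 mm by 177 mm) begins 78 mm behind the grasp point.
Start: joints at [1.2, 0.3, 1.521, -0, 1.321, -0.067], TCP at [164.529, 524.804, 219.446] pointing down, gripper open.
Joint ranges: [-3.03, 3.03], [-0.79, 2.21], [0.23, 2.52], [-1.04, 4.18], [0, 3.07], [-2.55, 2.55]. Speed limits (rad/s): [2.22, 2.22, 2.57, 3.14, 3.14, 3.14].

## Interface

Orientations are given as [roll, pitch, yaw] about the fixed x, y, z axes, in that order (R = Rz(yaw) Ry(pitch) Rx(roll)).
In Python, from cell import manip gives the robot as it stands. The module is installed in compiled form; this text tells all that it offers.
- The arm moves only by the shell command python3 -m creep 'ROWS' [FORCE]. ROWS is JSON, a list of rows, each a list of 3 entries, a list of its own where there are three numbers: the opening, from -1 (shut) to 1 (fully open), then the shift along the tool's x, y, z in cm, then the turn about the tool's z in units of 5 degrees (1.0 is 5 degrees). In form: [[grip, [tx, ty, tz], roll], ...]. A call has 1 to 12 rows; each row is the pose to reach, as a shift and turn from the pose commanded when the call began, along the tool's axes at that moment; what a row does not reach only later rows make up. A row lasts 1/10 s, in which the tool goes at most 50 mm and 8.59 degrees, less where a joint would pass 70% of its speed; a pose out of reach is approached as far as the arm can. A call with a gripper value outside its range is refused whole. The fingers move at their own pace and stop on an object; FORCE is the grip in N (left out, the last holds). Time passes only in rows, so rows that repeat a pose let the fingers close. It gives the time, the measured TCP pose, the force, the opening and the grip force at its end, in the units of the state.
- manip.read_state(): the state, without advancing time (a new reading comes with each control period).
- manip.camera(name): name is "side" or "top" or "wrist"; returns the picture (384x512x3 uint8, red, green, blue); there is no depth.
- manip.camera_params(name): a dict with "fovy" (degrees; the focal length in pixels is half the picture's height over the tangent of half this angle, whatever the lens; pixels are square), "cx", "cy" (the principal point, pixels), "origin" and "attitude" of the camera in the world. Camera axes: x right, y down, z forward; pixel columns grow to the right and rows downward; lengths in mm; the calibration is good to about 2 mm. A picture is of the moment at which its call begins: read the wrist's pose just before it. camera_params takes no time and is no camera call; for the wrist camera it gives the pose at the moment of the call.
- manip.sign_off(): hands the job in; it is judged then, once.
The state is a dict: "clock": time; "joints": joint angles; "qd": joint speeds; "effort": joint torques, N m; "eef_pos": TCP position; "eef_rot": TCP orientation; "wrist_force": force on the tool from outside, world axes, zero at the start; "moment": the same for the moment, N m; "finger_gap": finger opening in mm; "finger_force": force on a finger pad.
Only numpy, scipy, OpenCV 4.12 (cv2) and the standard library are available. Lean on these libraries where they do the work, as an engineer would, in place of code of your own. Each camera call takes 0.05 s, during which the arm holds its last target. There are 200 camera calls.

## Working session

There is one attempt and no reset: what is moved stays moved. The work goes in short steps, Python scripts to look and compute and a shell command to move; the robot and the scene stay as the last step left them, time stands still between calls to the robot, and variables do not carry over. Pictures are saved under pics/ and viewed, at most 10 in all, crops included, and the job is handed in when it is done.

```bash
mkdir -p pics
python3 - <<'E'
from cell import manip
import cv2,numpy as np
s=manip.read_state();print(s,manip.tip_reach)
ims=[]
for n in("side","top"):
    im=manip.camera(n);cv2.imwrite(f"pics/{n}0.png",im[:,:,::-1]);print(n,manip.camera_params(n))
E
```

```text
{'clock': 0.0, 'joints': array([ 1.20043402e+00,  3.00493416e-01,  1.52158567e+00,  1.64790969e-05,
        1.32070588e+00, -6.66163635e-02]), 'qd': array([ 1.46068136e-03, -1.68581085e-05, -4.96617640e-04, -1.78233901e-03,
       -5.09576590e-04, -7.09137552e-05]), 'effort': array([-2.75605358e-03, -5.31795931e+01, -3.52746928e+01,  7.07147084e-02,
        2.43282382e-02, -1.09408475e-04]), 'eef_pos': array([164.41995109, 524.586505  , 218.8721401 ]), 'eef_rot': array([-3.14040404e+00, -9.52954403e-05,  2.83784257e+00]), 'wrist_force': array([-0.81252855,  0.6409051 , -0.12991737]), 'moment': array([-0.00862882, -0.04489952, -0.04746951]), 'finger_force': 0.0, 'finger_gap': 93.63393093086617} 14.0
side {'fovy': 47.57302157129313, 'cx': 257.3898270914787, 'cy': 193.68003663996498, 'origin': array([ 124.62085221, -890.84495715,  902.94149823]), 'attitude': array([-2.27580879,  0.00535597, -0.51812673])}
top {'fovy': 54.92753764310034, 'cx': 254.8468614382421, 'cy': 195.28759480777, 'origin': array([ 493.62948702,  -43.50433635, 1096.31639513]), 'attitude': array([-3.04805416, -0.0271577 , -1.54125509])}
```

View pics/side0.png

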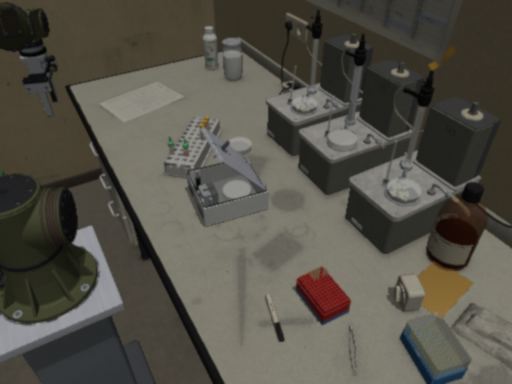

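View pics/top0.png

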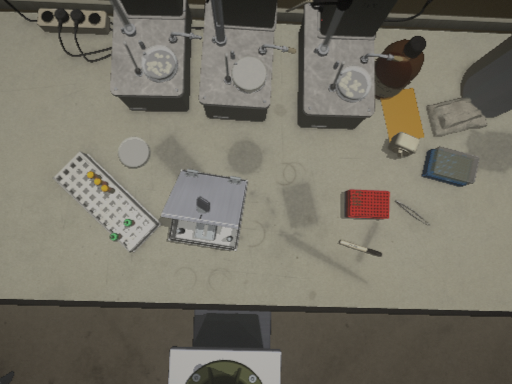

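The side view shows the incubator at about (228,185) with its panel open. The top view has it at about (205,210) with the dark wing near (203,203), the spare dish at (134,152), the rack at (367,204) and the marker at (360,248). I'll enlarge both views.

Run:
```python
import cv2,numpy as np
a=cv2.imread("pics/top0.png")[160:260,150:260];b=cv2.imread("pics/side0.png")[115:225,180:275]
a=cv2.resize(a,(440,400),interpolation=cv2.INTER_CUBIC);b=cv2.resize(b,(345,400),interpolation=cv2.INTER_CUBIC)
cv2.imwrite("pics/crop0.png",np.hstack([a,b]))
```

```text
(no output)
```

View pics/crop0.png

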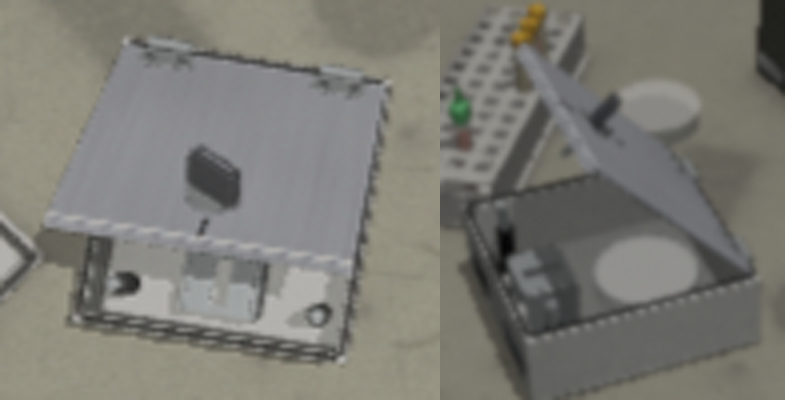

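The crop shows the panel open by roughly 0.6 to 0.8 rad. In crop pixels its front corners are (47,218) and (350,265), its hinge corners (127,40) and (388,85), and the box's front rim corners (75,322) and (342,357). The wing's top runs from about (190,148) to (240,183), so it isn't lined up with the index line at (203,226).

```bash
cat > h.py <<'E'
import numpy as np
from cell import manip
from scipy.spatial.transform import Rotation as R
def ray(n,u,v):
    p=manip.camera_params(n);f=192/np.tan(np.radians(p["fovy"]/2))
    d=R.from_euler("xyz",p["attitude"]).as_matrix()@np.array([(u-p["cx"])/f,(v-p["cy"])/f,1])
    return np.array(p["origin"]),d/np.linalg.norm(d)
def onplane(n,u,v,q,nrm):
    o,d=ray(n,u,v);return o+d*(np.dot(np.array(q)-o,nrm)/np.dot(d,nrm))
def onz(n,u,v,z): return onplane(n,u,v,[0,0,z],[0,0,1])
E
python3 - <<'E'
from h import *
from scipy.optimize import least_squares,brentq
T=lambda u,v:(150+u/4,160+v/4)
fl=onz("top",*T(75,322),75);fr=onz("top",*T(342,357),75)
hl=onz("top",*T(127,40),83);hr=onz("top",*T(388,85),83)
print("front",fl,fr,np.linalg.norm(fl-fr),"hinge",hl,hr,np.linalg.norm(hl-hr))
for a,b in((fl,fr),(hl,hr)):
    y=a-b; print("yaw",np.arctan2(-y[0],y[1]))
print("depth",np.linalg.norm((fl+fr-hl-hr)[:2]/2))
yaw=np.mean([np.arctan2(-(a-b)[0],(a-b)[1]) for a,b in((fl,fr),(hl,hr))])
ex=np.array([np.cos(yaw),np.sin(yaw),0]);ey=np.array([-ex[1],ex[0],0]);ez=np.array([0,0,1.])
cf=(fl+fr)/2+100*ex;ch=(hl+hr)/2-92*ex;c=(cf+ch)/2;c[2]=0
print("centre",cf,ch,"yaw",yaw)
H=c+92*ex+80*ez
def corner(a,sy): # outer face front corner
    px=np.cos(a)*ex-np.sin(a)*ez;pz=np.cos(a)*ez+np.sin(a)*ex
    return H-188*px+3*pz+sy*92*ey
def proj(n,X):
    p=manip.camera_params(n);f=192/np.tan(np.radians(p["fovy"]/2))
    q=R.from_euler("xyz",p["attitude"]).as_matrix().T@(X-p["origin"]);return p["cx"]+f*q[0]/q[2],p["cy"]+f*q[1]/q[2]
S=lambda u,v:(180+(u-440)/3.63,115+v/3.63)
print("obs",T(47,218),T(350,265),S(520,45),S(590,165))
for a in(.5,.6,.7,.8,.9):print(a,*[np.round(proj(n,corner(a,s)),1) for n in("top","side") for s in(1,-1)])
for a in(.6,.7,.8):
    px=np.cos(a)*ex-np.sin(a)*ez;pz=np.cos(a)*ez+np.sin(a)*ex
    q=H-150*px+31*pz
    w=[onplane("top",*T(*k),q,pz) for k in((190,148),(240,183))]
    d=w[0]-w[1];print(a,"grip",H-150*px+28*pz,"wingmid",sum(w)/2,"len",np.linalg.norm(d),"ang",np.arctan2(d@ey,d@px))
E
```

```text
front [458.82773409 162.88331113  75.        ] [440.3002627  -19.84926511  75.        ] 183.669435715347 hinge [653.06987473 135.50820298  83.        ] [627.761195   -45.36904158  83.        ] 182.63928073776964
yaw -0.10104586708117966
yaw -0.13901929863944454
depth 192.6753128448433
centre [548.84447187  59.54256743  75.        ] [549.07749927  56.08607983  83.        ] yaw -0.1200325828603121
obs (161.75, 214.5) (237.5, 226.25) (202.03856749311296, 127.39669421487604) (221.3223140495868, 160.45454545454544)
0.5 [163.4 229.4] [236.9 240.5] [191.  143.5] [210.1 178.6]
0.6 [162.7 225.3] [237.4 236.6] [193.7 138.3] [213.3 173. ]
0.7 [162.1 220.4] [238.1 231.9] [197.  133.2] [217.  167.6]
0.8 [161.8 214.8] [238.8 226.5] [200.8 128.4] [221.3 162.4]
0.9 [161.7 208.5] [239.7 220.4] [205.1 123.8] [226.2 157.4]
0.6 grip [533.08568742  59.72908135 187.80576823] wingmid [561.76037117  61.37879957 172.09954664] len 41.720008724365194 ang 1.0320106329243097
0.7 grip [544.3064858   58.37571399 198.04823433] wingmid [560.56849788  59.54385653 188.48968224] len 42.274427092416765 ang 0.9979273255593214
0.8 grip [556.48640986  56.90666419 207.1112015 ] wingmid [559.09027701  57.26807871 208.79998299] len 43.063633778450864 ang 0.9546832223682521
```

The geometry agrees across both views: panel about 0.80 rad, yaw about -0.12, centre about (549, 58), fastener about +0.9. The plan has three steps:
1. Push the panel down to about 0.13 rad with closed fingers, beside the wing.
2. Grip the wing and turn it.
3. Press the panel home.

```bash
cat >> h.py <<'E'
YAW=-.12;C=np.array([549,57.8,0.])
ex=np.array([np.cos(YAW),np.sin(YAW),0]);ey=np.array([-ex[1],ex[0],0]);ez=np.array([0,0,1.])
H=C+92*ex+80*ez
def pan(a,r,y,h=0):
    px=np.cos(a)*ex-np.sin(a)*ez;pz=np.cos(a)*ez+np.sin(a)*ex
    return H-r*px+y*ey+(3+h)*pz
def shift(tcp,yaw=None):
    "tool-axis shift (cm) and roll units from current pose to tcp, yaw"
    s=manip.read_state();M=R.from_euler("xyz",s["eef_rot"]).as_matrix()
    t=M.T@(np.array(tcp)-s["eef_pos"])/10
    r=0 if yaw is None else -np.degrees((yaw-s["eef_rot"][2]+np.pi)%(2*np.pi)-np.pi)/5
    return np.round(t,2),np.round(r,2)
E
python3 - <<'E'
from h import *
up=np.array([0,0,14.])
p=pan(.8,170,50);print("start contact",p)
print("above",shift(p+up+ez*40,3.92-2*np.pi))
for a in(.8,.6,.4,.25,.14,.1):print(a,np.round(pan(a,170,50)+up,1))
E
```

```text
start contact [530.87220242 110.34801054 204.04065558]
above (array([-47.36, -28.57,  -3.88]), np.float64(-12.4))
0.8 [530.9 110.3 218. ]
0.6 [508.7 113.  192.5]
0.4 [492. 115. 163.]
0.25 [483.5 116.1 139. ]
0.14 [479.6 116.5 120.7]
0.1 [478.7 116.6 114. ]
```

```bash
python3 -m creep '[[-1,[0,0,-4],0],[-1,[0,0,-8],0],[-1,[-47.4,-28.6,-7],-12.4],[-1,[-47.4,-28.6,-7],-12.4],[-1,[-47.4,-28.6,-7],-12.4],[-1,[-47.4,-28.6,-7],-12.4],[-1,[-47.4,-28.6,-7],-12.4],[-1,[-47.4,-28.6,-7],-12.4],[-1,[-47.4,-28.6,-7],-12.4],[-1,[-47.4,-28.6,-7],-12.4],[-1,[-47.4,-28.6,-7],-12.4],[-1,[-47.4,-28.6,-7],-12.4]]' 20
python3 - <<'E'
from h import *
print(shift(pan(.8,170,50)+[0,0,54],3.92-2*np.pi))
E
```

```text
clock: 1.3
eef_pos: [466.4, 183.8, 291.2]
eef_rot: [3.141, -0.0, -2.362]
wrist_force: [1.2, 1.0, 0.8]
finger_gap: 2.2
finger_force: 0.0
(array([ 0.58, -9.75,  3.31]), np.float64(0.01))
```

```bash
python3 -m creep '[[-1,[0.6,-9.75,2],0],[-1,[0.6,-9.75,3.3],0],[-1,[0.6,-9.75,3.3],0],[-1,[0.6,-9.75,3.3],0],[-1,[0.6,-9.75,3.3],0]]'
python3 - <<'E'
from h import *
for a in(.8,.7,.6,.5,.4,.3,.2,.15,.12):print(a,*shift(pan(a,170,50)+[0,0,14]))
E
```

```text
clock: 1.8
eef_pos: [529.4, 112.6, 258.8]
eef_rot: [-3.141, 0.0, -2.363]
wrist_force: [-1.0, -0.6, 0.8]
finger_gap: 0.0
finger_force: 0.0
0.8 [ 0.06 -0.27  4.08] 0
0.7 [0.79 0.66 5.3 ] 0
0.6 [1.45 1.48 6.63] 0
0.5 [2.02 2.2  8.06] 0
0.4 [2.49 2.79 9.58] 0
0.3 [ 2.87  3.27 11.17] 0
0.2 [ 3.15  3.63 12.81] 0
0.15 [ 3.26  3.75 13.64] 0
0.12 [ 3.3   3.81 14.14] 0
```

```bash
python3 -m creep '[[-1,[-0.4,-0.8,2.5],0],[-1,[-0.4,-0.8,4],0],[-1,[0.3,0.1,5.3],0],[-1,[1,0.9,6.6],0],[-1,[1.5,1.6,8],0],[-1,[2,2.2,9.6],0],[-1,[2.4,2.6,11.2],0],[-1,[2.6,3,12.6],0],[-1,[2.7,3.1,13.2],0],[-1,[2.7,3.1,13.4],0],[-1,[2.7,3.1,13.4],0]]'
python3 - <<'E'
from h import *
import cv2
a=manip.camera("top")[160:260,150:260];b=manip.camera("side")[115:225,180:275]
a=cv2.resize(a,(440,400),interpolation=cv2.INTER_CUBIC);b=cv2.resize(b,(345,400),interpolation=cv2.INTER_CUBIC)
cv2.imwrite("pics/crop1.png",np.hstack([a,b])[:,:,::-1])
E
```

```text
clock: 2.9
eef_pos: [488.9, 115.4, 124.9]
eef_rot: [-3.141, 0.001, -2.363]
wrist_force: [-0.0, -0.1, 0.1]
finger_gap: 0.2
finger_force: 0.0
```

View pics/crop1.png

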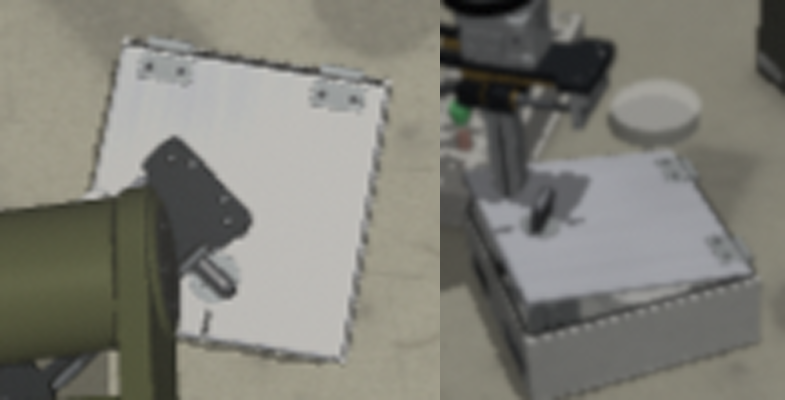

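The panel is down to about 0.15 rad. The wing is still turned, running from about (190,250) to (235,292) in the crop. Next I'll lift, open the fingers and look at the wing with the wrist camera.

Run:
```python
from h import *
print(pan(.15,150,0,19),shift(pan(.15,150,0,19)))
```

```text
[496.35332105  64.14810165 124.16868359] (array([ 3.07, -4.14,  0.08]), np.int64(0))
```

```bash
python3 -m creep '[[-1,[0,0,-4],0],[-1,[0,0,-8],0],[0.3,[3,-4.1,-9],0],[0.3,[3,-4.1,-9],0],[0.3,[3,-4.1,-9],0],[0.3,[3,-4.1,-9],0],[0.3,[3,-4.1,-9],0]]'
python3 - <<'E'
from h import *
import cv2
print(manip.camera_params("wrist"),manip.read_state()["eef_pos"])
cv2.imwrite("pics/w2.png",manip.camera("wrist")[:,:,::-1])
E
```

```text
clock: 3.7
eef_pos: [495.9, 65.4, 213.8]
eef_rot: [3.141, -0.001, -2.362]
wrist_force: [-1.0, 0.7, -0.1]
finger_gap: 37.1
finger_force: 0.0
{'fovy': 65.0616980938082, 'cx': 261.3536522962611, 'cy': 193.24771298630975, 'origin': array([443.2977751 ,  12.39096625, 379.32543665]), 'attitude': array([ 2.87973206e+00, -1.09169334e-03,  2.34901642e+00])} [495.92389141  65.42930768 213.79199381]
```

View pics/w2.png

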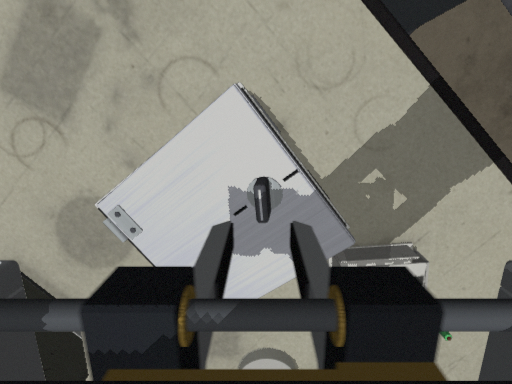

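The wrist view shows the wing pointing almost straight down the image, from about (262,180) to (262,221), between the fingers. The black index lines end at about (298,171) and (235,214).

Run:
```python
from h import *
import cv2
im=cv2.imread("pics/w2.png");g=cv2.cvtColor(im,cv2.COLOR_BGR2GRAY)
m=(g[170:228,230:305]<70).astype(np.uint8)
n,l,st,ce=cv2.connectedComponentsWithStats(m)
for i in range(1,n):
    if st[i,4]>15:print(st[i]+[230,170,0,0,0],ce[i]+[230,170])
for a in(.13,.17):
    nz=np.cos(a)*ez+np.sin(a)*ex;px=np.cos(a)*ex-np.sin(a)*ez
    W=[onplane("wrist",*k,pan(a,150,0,28),nz) for k in((262,180),(263,221))]
    I=[onplane("wrist",*k,pan(a,150,0,0),nz) for k in((297,171),(236,214))]
    for n_,(p,q) in(("wing",W),("idx",I)):
        d=p-q;m=(p+q)/2-H
        print(a,n_,np.linalg.norm(d),"ang",(np.arctan2(d@ey,d@px)+1.57)%np.pi-1.57,"r",-m@px,"y",m@ey)
    print("corners",[(-(c-H)@px,(c-H)@ey) for c in (onplane("wrist",*k,pan(a,150,0,0),nz) for k in((238,84),(355,242)))])
```

```text
[283 170  15  11  36] [290.19444444 174.86111111]
[254 177  17  46 500] [262.92 199.57]
[234 205  13  11  43] [240. 210.]
[291 221  14   7  71] [296.90140845 224.85915493]
0.13 wing 37.838308475417456 ang 0.9184698571238477 r 151.87874767436313 y 0.6439960026579296
0.13 idx 73.7630126554923 ang -0.011415521436983544 r 150.0999638067881 y 2.919929796993798
corners [(np.float64(192.78275590015895), np.float64(-88.308916863198)), (np.float64(189.15717641744004), np.float64(95.10174285389401))]
0.17 wing 37.22926146124145 ang 0.9154964378227082 r 155.19037334128677 y -0.8253452836068422
0.17 idx 73.0045236663922 ang -0.0022546377224272884 r 151.91495511711378 y 1.548079428701274
corners [(np.float64(194.093138652001), np.float64(-87.42762021891541)), (np.float64(190.54847340988948), np.float64(90.77356593102716))]
```

Run:
```python
from h import *
print(pan(.14,151,1,19),shift(pan(.14,151,1,19),-2.345))
```

```text
[495.05863426  65.31145758 122.85576223] (array([0.07, 0.05, 9.1 ]), np.float64(-0.2))
```

```bash
python3 -m creep '[[0.3,[0.1,0,4],0],[0.3,[0.1,0,7],0],[0.3,[0.1,0,8.5],0],[0.3,[0.1,0,9.1],0],[-1,[0.1,0,9.1],0],[-1,[0.1,0,9.1],0],[-1,[0.1,0,9.1],0],[-1,[0.1,0,9.1],0],[-1,[0.1,0,9.1],0],[-1,[0.1,0,9.1],0]]' 30
```

```text
clock: 4.75
eef_pos: [495.3, 64.1, 123.4]
eef_rot: [3.141, 0.0, -2.363]
wrist_force: [-7.1, 10.5, 1.6]
finger_gap: 16.5
finger_force: 6.5
```

```bash
python3 -m creep '[[-1,[0,0.1,0],0],[-1,[0,0.2,0],0],[-1,[0,0.25,0],0],[-1,[0,0.25,0],0],[-1,[0,0.25,0],0]]' 30
```

```text
clock: 5.25
eef_pos: [493.8, 65.9, 123.2]
eef_rot: [3.141, 0.0, -2.363]
wrist_force: [3.5, 3.4, -5.0]
finger_gap: 11.9
finger_force: 29.4
```

The wing is gripped (gap 11.9 mm, 29 N). Now I turn it 0.92 rad clockwise.

```bash
python3 -m creep '[[-1,[0,0,0],1.3],[-1,[0,0,0],2.6],[-1,[0,0,0],4],[-1,[0,0,0],5.3],[-1,[0,0,0],6.6],[-1,[0,0,0],8],[-1,[0,0,0],9.2],[-1,[0,0,0],10.3],[-1,[0,0,0],10.3],[-1,[0,0,0],10.3]]' 30
python3 - <<'E'
from h import *
import cv2
cv2.imwrite("pics/w3.png",manip.camera("wrist")[:,:,::-1])
E
```

```text
clock: 6.25
eef_pos: [493.9, 65.4, 123.4]
eef_rot: [-3.141, 0.0, 3.024]
wrist_force: [2.9, -1.6, -3.0]
finger_gap: 10.9
finger_force: 30.0
```

View pics/w3.png

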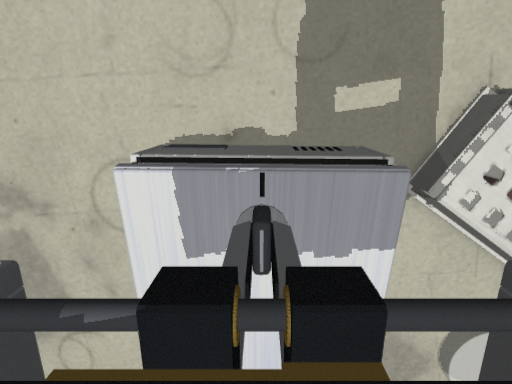

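The wing and the front index line are now in line at column 262 (line at row 185, wing from row 205 to 272). Now I press down along the arc.

```bash
python3 -m creep '[[-1,[0.1,0,0.4],0],[-1,[0.2,0,0.8],0],[-1,[0.3,0,1.2],0],[-1,[0.35,0,1.5],0],[-1,[0.4,0,1.8],0],[-1,[0.4,0,2.0],0],[-1,[0.4,0,2.1],0],[-1,[0.4,0,2.1],0]]' 40
```

```text
clock: 7.1
eef_pos: [489.9, 66.0, 103.0]
eef_rot: [-3.141, 0.001, 3.022]
wrist_force: [-2.3, -5.1, 12.7]
finger_gap: 11.0
finger_force: 40.0
```

```bash
python3 -m creep '[[-1,[0,0,0.1],0],[-1,[0,0,0.2],0],[-1,[0,0,0.3],0],[-1,[0,0,0.3],0],[-1,[0,0,0.3],0]]' 40
python3 - <<'E'
from h import *
import cv2
w=manip.camera("wrist")[120:240,100:420];b=manip.camera("side")[135:225,180:275]
a=cv2.resize(w,(780,292),interpolation=cv2.INTER_CUBIC);b=cv2.resize(b,(316,300),interpolation=cv2.INTER_CUBIC)
o=np.zeros((592,780,3),np.uint8);o[:292]=a;o[292:,:316]=b
cv2.imwrite("pics/c4.png",o[:,:,::-1])
E
```

```text
clock: 7.6
eef_pos: [490.3, 66.0, 102.2]
eef_rot: [-3.141, 0.002, 3.022]
wrist_force: [-14.6, -6.0, 42.0]
finger_gap: 10.6
finger_force: 40.0
```

View pics/c4.png

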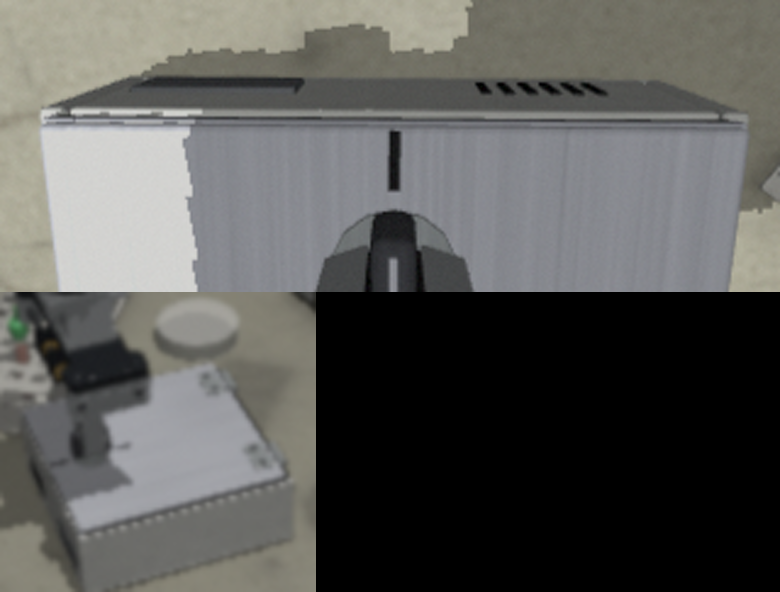

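The panel is flush all along its front edge (crop row 122), and the wing lines up with the index line at column 394. The force climbs steeply against a hard stop, and the tip height of 88 mm rules out the blade being caught at 0.08 rad. I'll ease off slightly, check that it holds, and hand in.

```bash
python3 -m creep '[[-1,[0,0,-0.1],0],[-1,[0,0,-0.1],0],[-1,[0,0,-0.1],0],[-1,[0,0,-0.1],0],[-1,[0,0,-0.1],0]]' 40
python3 - <<'E'
from cell import manip
s=manip.read_state();print(s["eef_pos"],s["wrist_force"])
if s["wrist_force"][2]>20 and s["eef_pos"][2]<103: print(manip.sign_off())
E
```

```text
clock: 8.2
eef_pos: [490.2, 66.0, 102.5]
eef_rot: [-3.141, 0.002, 3.022]
wrist_force: [-11.4, -6.2, 31.0]
finger_gap: 10.5
finger_force: 40.0
[490.19530701  66.02176554 102.48702796] [-11.39746145  -6.2125237   31.03297052]
the job is handed in; nothing more can be done
None
```

I handed the job in at about 8 s on the robot's clock with the panel pressed home, the fastener lined up with the index lines, and the gripper still holding it down with about 31 N; the hand-in gave no verdict.

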